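# Drop a feed ball into the cricket keeper

### The arm

A 6-joint arm with a two-finger parallel gripper is mounted at the origin on the work surface. World frame = base frame: x ahead of the robot, y to its left, z up, the work surface at z = 0. Lengths are in m, angles in rad, forces in N, time in s.
With the tool pointing down it reaches from about 0.25 to 0.725 m from the base axis. Payload 4 kg.
Tool frame: the origin (TCP) lies on the centre line of the jaws, within the pads' length; the fingertips stand 22 mm ahead of it and the grasp point (between the pads) lies 3 mm ahead of it; z points along the fingers, y is the line along which they close (so a half turn about z gives the same grasp; the last joint's range is limited). The gripper opens to 85 mm and grips with 20 to 120 N. Pads are 22 mm wide; open, the fingers measure 114 mm over their backs; the gripper's body (76 mm by 85 mm) begins 54 mm behind the grasp point. The pads swing forward as they close: fully open they stand 13 mm farther back than shut.
Start: joints at [-1.278, 0.241, 0.005, 1.335, 0, 1.571], TCP at [0.144, -0.479, 0.216] pointing down, gripper open.
Joint ranges: [-2.72, 2.72], [-1.05, 1.87], [-1.09, 1.28], [-1.99, 2.15], [-1.42, 1.44], [-3.14, 3.14]. Speed limits (rad/s): [2.79, 2.79, 3.14, 3.14, 3.14, 3.14].

### API

Orientations are given as a unit quaternion [x, y, z, w].
In Python, from workcell import bot gives the robot as it stands.
- The arm moves only by the shell command python3 -m inch 'ROWS'. ROWS is JSON, one flat list of numbers, 7 for each row, row after row: the shift along the world's x, y, z in mm, then the turn, a rotation vector about the world's x, y, z in rad, then the opening in per cent of the stroke, from 0 (shut) to 100 (fully open). A call has 1 to 8 rows; each row is the pose to reach, as a shift and turn from the pose commanded when the call began; what a row does not reach only later rows make up. A row lasts 1/12 s, in which the tool goes at most 41.7 mm and 7.16 degrees, less where a joint would pass 70% of its speed; a pose out of reach is approached as far as the arm can. A call with a gripper value outside its range is refused whole. The fingers move at their own pace and stop on an object; the grip force is fixed at half the most. Time passes only in rows, so rows that repeat a pose let the fingers close. It gives the time, the measured TCP pose, the force, the opening and the grip force at its end, in the units of the state.
- bot.get_obs(): the state, without advancing time (a new reading comes with each control period).
- bot.camera(name): name is "scene" or "top" or "wrist"; returns the picture (480x640x3 uint8, blue, green, red); there is no depth.
- bot.camera_info(name): a dict with "intrinsics" (3x3 intrinsics, pixels), "camera_from_world" (4x4, takes a point from world to camera coordinates); the wrist camera has in their place "hand_eye" (4x4, takes a point from camera to tool coordinates, whose origin is the TCP and whose axes are the flange's). Camera axes: x right, y down, z forward; pixel columns grow to the right and rows downward; lengths in m; the calibration is good to about 2 mm. A picture is of the moment at which its call begins: read the wrist's pose just before it. camera_info takes no time and is no camera call.
- bot.job_done(): hands the job in; it is judged then, once.
Trained networks look in the newest picture that a camera, given by its name, has taken for a name from the list of things; names that differ only in an ending like _2 or _b are one class to them, and where a whole thing is asked for, a point or a joint stands for the part that bears it (a point fixed in the world has none). Each returns a list of dicts, best first, with "confidence" (0 to 1); they miss things now and then, are a little off and sometimes report something else, mostly with a low value. They report only what shows in the picture. A call takes as long as a camera call.
- bot.silhouettes(camera, target): "mask" (480x640 bool, what is visible of it) and "uv" ([column, row] in pixels, amid what is visible of it).
- bot.spot_point(camera, target): "uv" ([column, row] in pixels: a listed point, or the origin of a listed thing).
The state is a dict: "clock": time; "joint_pos": joint angles; "joint_vel": joint speeds; "tau": joint torques, N m; "eef_pos": TCP position; "tool_rot": TCP orientation; "ft_force": force on the tool from outside, world axes, zero at the start; "ft_torque": the same for the moment, N m; "grip_width": finger opening in m; "grasp_force": force on a finger pad.
Only numpy, scipy, OpenCV 4.12 (cv2) and the standard library are available. Lean on these libraries where they do the work, as an engineer would, in place of code of your own. Each camera call takes 0.05 s, during which the arm holds its last target. There are 200 camera calls.

### The job

Feed the crickets: push the keeper's sliding hatch fully open, then press down the broad paddle end of the rocking lever until the gate at its other end lifts and the feed ball rolls through the opening into the keeper. Let the lever come back up, then push the hatch fully shut. Do not touch the ball or the gate, and leave the other things on the plank where they stand.

Things in the scene. Friction and masses are not known exactly. Their poses are not given: they have to be found in the camera images.
- keeper: fixed clear cricket keeper with feed chute; origin on the plank, z up. Own frame, mm: closed box x -60 to 60, y 5 to 180, roof top z 72, roof opening x -28 to 28, y 20 to 80; runners beside the hatch (x -41, 41) up to z 80. Lever along own x at y -30: gate at x 0, pivot x -60, z 135 (posts to z 146), paddle x -145, on the robot's side
- spout (a point): lower end of the chute floor, just above the roof opening, 90 mm up, at keeper's x 0, y 25. The grey chute (36 mm wide, walls 22 high) runs along the keeper's y from y -120 to here, sloping 8 degrees down; its upper end reaches 133 mm above the plank
- lever (a joint): angle of the rocking lever (rad): 0 at rest (gate down, lever level), up to 0.5 at its stop (paddle pressed fully down, gate fully up). A spring returns it when let go; pressing at the paddle centre takes about 2 N at the start and 4 N at the stop. The gate clears the ball from about 0.35; the ball then needs about 1 s to roll in
- paddle (a point): centre of the upper face of the lever's paddle, a flat steel plate 40 mm (along the lever) by 50 mm by 8 mm thick, 85 mm from the pivot; at rest its face is level 139 mm above the plank, pressed to the stop it is about 98 mm up and has moved about 10 mm towards the pivot. Free air below it
- hatch (a joint): how far the hatch is slid open (m): 0 shut, 0.065 fully open; slides along the keeper's own +y to open, with about 1 N of friction, and stays where it is left
- tab (a point): top centre of the upright tab on the white hatch: 50 mm wide (keeper's x), 10 thick (its y), rising 22 above the hatch plate; tab top 100 mm, plate top 78 mm above the plank. The plate, 74 by 100, reaches 93 mm from the tab's centre to the chute side (keeper's -y) and 7 mm to the other. Shut, the tab is at keeper's x 0, y 105; it moves with the hatch
- gate: the small upright aluminium plate (34 wide, 37 high, 4 thick) hanging plumb from a pin at the lever's far end, closing the chute in front of the ball; origin at the pin, 135 mm up at rest, 4 mm below the plate's upper edge. Not to be touched
- ball: the hard terracotta-coloured feed ball, 22 mm across, about 12 g; origin on its surface (at the start its underside); waits in the chute behind the gate. Not to be touched
- ball_center (a point): centre of the feed ball, 111 mm up at the start
- dish: glazed blue ceramic bowl, 100 mm across, 30 high, origin under its centre; bystander
- hook: bent steel hook lying flat, about 135 mm long, 12 mm high; bystander
- pipettes: white pipette holder 50 by 90 by 45 mm with three pipettes rising to 105 mm; bystander
- rock: mossy-green resin rock, about 80 by 60 by 55 mm; bystander
- jar: small jar, 56 mm across, 75 high; bystander
- cup: white plastic cup, 60 mm across, 60 high; bystander

How it is judged:
By the outcome, as a careful person would: the job done as asked, in the order asked, and still so for the second after the job is handed in, with the robot touching nothing.
It also fails if it takes over 53 s, if anything falls off the work surface, if the arm or the gripper's body presses on something with over 40 N, if the wrist force passes 120 N, or if a joint passes its speed limit or range.

## Working session

There is one attempt and no reset: what is moved stays moved. The work goes in short steps, Python scripts to look and compute and a shell command to move; the robot and the scene stay as the last step left them, time stands still between calls to the robot, and variables do not carry over. Pictures are saved under pics/ and viewed, at most 12 in all, crops included, and the job is handed in when it is done.

```bash
mkdir -p pics
cat > h.py <<'E'
import numpy as np, cv2
from workcell import bot
def rays(cam,uv):
    i=bot.camera_info(cam);K=np.array(i["intrinsics"]);T=np.array(i["camera_from_world"])
    d=np.linalg.inv(K)@np.array([uv[0],uv[1],1.]);R=T[:3,:3]
    return -R.T@T[:3,3], R.T@d
def atz(cam,uv,z):
    c,d=rays(cam,uv); return c+d*(z-c[2])/d[2]
E
python3 - <<'E'
from h import *
for c in("scene","top"):
    cv2.imwrite(f"pics/{c}0.png",bot.camera(c))
    for n,z in(("tab",.1),("paddle",.139),("spout",.09),("ball_center",.111),("keeper",0),("gate",.135),("dish",0),("hook",0),("pipettes",0),("rock",0),("jar",0),("cup",0)):
        r=bot.spot_point(c,n)
        for q in r[:2]: print(c,n,np.round(q["uv"]),round(q["confidence"],2),np.round(atz(c,q["uv"],z),3))
o=bot.get_obs();print(o["clock"],o["eef_pos"],o["tool_rot"],o["grip_width"])
E
```

```text
scene tab [327. 200.] 0.75 [0.575 0.139 0.1  ]
scene paddle [203. 218.] 0.85 [ 0.457 -0.031  0.139]
scene spout [308. 241.] 0.62 [0.59  0.042 0.09 ]
scene ball_center [288. 261.] 0.46 [ 0.598 -0.033  0.111]
scene keeper [302. 294.] 0.77 [0.591 0.018 0.   ]
scene dish [235. 232.] 0.9 [0.409 0.107 0.   ]
scene hook [169. 346.] 0.69 [ 0.466 -0.161  0.   ]
scene pipettes [241. 397.] 0.68 [ 0.608 -0.192 -0.   ]
scene rock [369. 343.] 0.67 [ 0.725 -0.031  0.   ]
scene rock [172. 340.] 0.21 [ 0.463 -0.151  0.   ]
scene jar [389. 276.] 0.83 [0.699 0.117 0.   ]
scene cup [346. 202.] 0.55 [0.55  0.277 0.   ]
scene cup [171. 344.] 0.42 [ 0.467 -0.157  0.   ]
top tab [263. 256.] 0.74 [0.57  0.129 0.1  ]
top tab [448. 258.] 0.73 [ 0.586 -0.167  0.1  ]
top paddle [361. 339.] 0.9 [ 0.451 -0.031  0.139]
top spout [317. 254.] 0.8 [0.582 0.044 0.09 ]
top ball_center [356. 244.] 0.6 [ 0.597 -0.019  0.111]
top ball_center [360. 340.] 0.41 [ 0.449 -0.032  0.111]
top keeper [330. 259.] 0.83 [0.59  0.021 0.   ]
top gate [351. 247.] 0.4 [ 0.588 -0.009  0.135]
top dish [271. 360.] 0.96 [0.407 0.112 0.   ]
top dish [329. 260.] 0.53 [0.588 0.023 0.   ]
top hook [425. 337.] 0.9 [ 0.463 -0.153  0.   ]
top hook [360. 338.] 0.4 [ 0.455 -0.041  0.   ]
top pipettes [446. 258.] 0.96 [ 0.606 -0.188  0.   ]
top pipettes [272. 360.] 0.47 [0.407 0.111 0.   ]
top rock [358. 193.] 0.89 [ 0.718 -0.023  0.   ]
top jar [275. 200.] 0.74 [0.695 0.13  0.   ]
top jar [447. 260.] 0.59 [ 0.603 -0.19   0.   ]
top cup [184. 277.] 0.75 [0.54 0.28 0.  ]
top cup [448. 258.] 0.61 [ 0.607 -0.192  0.   ]
1.3 [ 0.14431098 -0.47872914  0.21600994] [9.89304724e-01 1.45863506e-01 1.21491548e-05 5.13017850e-06] 0.08534018188267849
```

View pics/scene0.png

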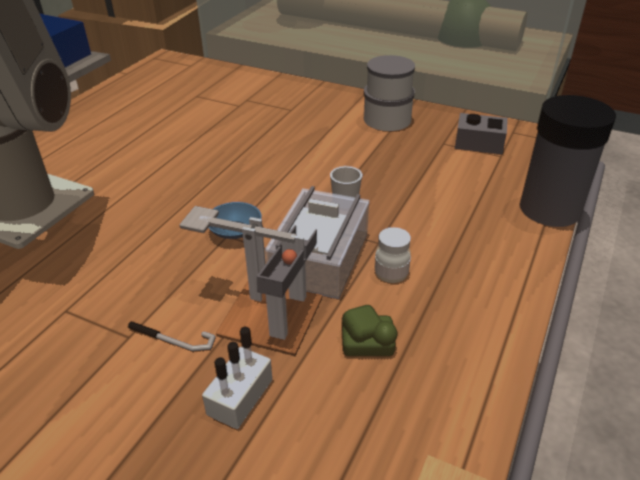

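View pics/top0.png

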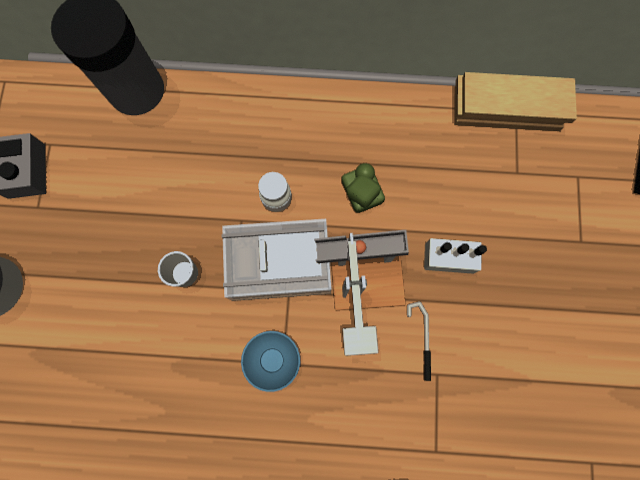

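Run:
```python
from h import *
from scipy.spatial.transform import Rotation as R
from scipy.optimize import least_squares
k={"tab":(0,105,100),"paddle":(-145,-30,139),"spout":(0,25,90),"keeper":(0,0,0)}
obs={"scene":dict(tab=(327,200),paddle=(203,218),spout=(308,241),keeper=(302,294)),"top":dict(tab=(263,256),paddle=(361,339),spout=(317,254),keeper=(330,259))}
def w(p,q): 
    c,s=np.cos(p[2]),np.sin(p[2]);return np.array([p[0]+(c*q[0]-s*q[1])/1e3,p[1]+(s*q[0]+c*q[1])/1e3,q[2]/1e3])
def f(p):
    r=[]
    for c in obs:
        i=bot.camera_info(c);K=np.array(i["intrinsics"]);T=np.array(i["camera_from_world"])
        for n,u in obs[c].items():
            v=K@(T[:3,:3]@w(p,k[n])+T[:3,3]);r+=list(v[:2]/v[2]-u)
    return r
s=least_squares(f,[.59,.02,0],loss="soft_l1");p=s.x
print(p,np.round(f(p),1))
for n in k:print(n,w(p,k[n]).round(4))
for n in range(6): pass
print("tool y axis", R.from_quat(bot.get_obs()["tool_rot"]).as_matrix().round(3))
```

```text
[0.59001152 0.02111021 0.15492922] [-5.2  4.1 -3.4 -0.5 -1.6 -2.1  0.7 -1.4  2.5 -1.8 -0.1 -0.7 -1.6 -3.
 -0.2 -0. ]
tab [0.5738 0.1249 0.1   ]
paddle [ 0.4514 -0.0309  0.139 ]
spout [0.5862 0.0458 0.09  ]
keeper [0.59   0.0211 0.    ]
tool y axis [[ 0.957  0.289  0.   ]
 [ 0.289 -0.957 -0.   ]
 [ 0.     0.    -1.   ]]
```

The top view shows the paddle at about (361,339), the tab at (263,256) and the ball at (360,247). The keeper's yaw is about 0.155 rad, and both views agree with the fit. I'll close the fingers and move to above the plate, on the chute side of the tab.

```bash
python3 -m inch '[24,31,0,0,0,-0.01,0, 48,62,0,0,0,-0.02,0, 72,94,0,0,0,-0.04,0, 96,126,0,0,0,-0.06,0, 120,158,0,0,0,-0.08,0, 144,190,0,0,0,-0.1,0, 168,221,0,0,0,-0.12,0, 192,252,0,0,0,-0.138,0]'
python3 -m inch '[24,31,0,0,0,0,0, 48,62,0,0,0,0,0, 72,94,0,0,0,0,0, 96,126,0,0,0,0,0, 120,158,0,0,0,0,0, 144,190,0,0,0,0,0, 168,221,0,0,0,0,0, 192,252,0,0,0,0,0]'
```

```text
clock: 1.97
eef_pos: [0.3371, -0.2251, 0.2163]
tool_rot: [0.997, 0.077, 0.0, 0.0]
ft_force: [1.2, -0.7, 0.0]
grip_width: 0.0004
grasp_force: 0.0
clock: 2.63
eef_pos: [0.5292, 0.0272, 0.2161]
tool_rot: [0.997, 0.078, 0.0, 0.0]
ft_force: [1.5, -1.2, 0.5]
grip_width: -0.0001
grasp_force: 0.0
```

```bash
python3 -m inch '[17,22,5,0,0,0,0, 34,44,10,0,0,0,0, 50,65,15,0,0,0,0, 50,65,15,0,0,0,0]'
cat >> h.py <<'E'
from scipy.spatial.transform import Rotation as R
def wrist(names):
    o=bot.get_obs();i=bot.camera_info("wrist");K=np.array(i["intrinsics"]);H=np.array(i["hand_eye"])
    M=R.from_quat(o["tool_rot"]).as_matrix();t=np.array(o["eef_pos"])
    im=bot.camera("wrist");c=M@H[:3,3]+t
    for n,z in names:
        for q in bot.spot_point("wrist",n)[:2]:
            d=M@H[:3,:3]@np.linalg.inv(K)@np.array([*q["uv"],1]);p=c+d*(z-c[2])/d[2]
            print(n,np.round(q["uv"]),round(q["confidence"],2),p.round(4))
    return im
E
python3 - <<'E'
from h import *
cv2.imwrite("pics/w1.png",wrist([("tab",.1),("paddle",.139),("spout",.09),("keeper",0)]))
E
```

```text
clock: 2.97
eef_pos: [0.5812, 0.0941, 0.231]
tool_rot: [0.997, 0.08, 0.001, -0.001]
ft_force: [-0.3, -0.5, 0.1]
grip_width: 0.0004
grasp_force: 0.0
tab [277. 222.] 0.71 [0.5734 0.1288 0.1   ]
tab [465.  76.] 0.51 [0.7071 0.0054 0.1   ]
paddle [436. 402.] 0.58 [ 0.4471 -0.0299  0.139 ]
paddle [466. 234.] 0.28 [ 0.5989 -0.0117  0.139 ]
spout [380. 225.] 0.58 [0.5828 0.0411 0.09  ]
keeper [387. 199.] 0.85 [0.5888 0.0202 0.    ]
keeper [284. 330.] 0.58 [0.4055 0.1102 0.    ]
```

View pics/w1.png

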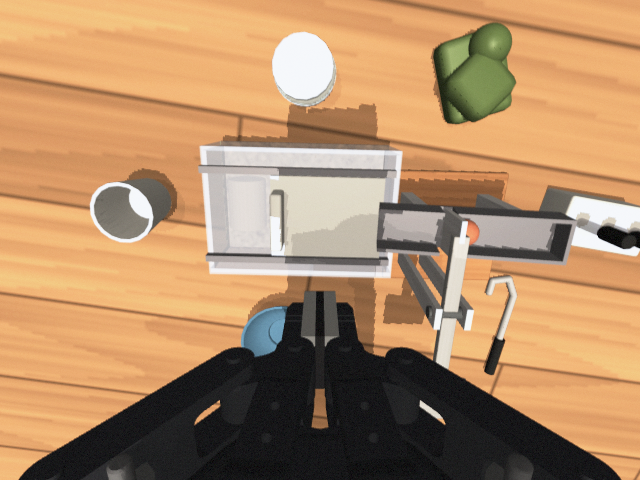

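The wrist view shows the tab at (277,222), which is (0.574, 0.128) in world axes. The shut fingers are over the plate between the chute end and the tab, and the keeper's yaw here is about 0.13. I'll go down and then push.

```bash
python3 -m inch '[-2,-2,-40,0,0,-0.02,0, -2,-2,-80,0,0,-0.02,0, -2,-2,-110,0,0,-0.02,0, -2,-2,-125,0,0,-0.02,0, -2,-2,-125,0,0,-0.02,0]'
python3 -m inch '[-1,10,0,0,0,0,0, -3,20,0,0,0,0,0, -4,30,0,0,0,0,0, -5,40,0,0,0,0,0, -6,50,0,0,0,0,0, -8,60,0,0,0,0,0, -9,68,0,0,0,0,0, -9,68,0,0,0,0,0]'
```

```text
clock: 3.63
eef_pos: [0.5728, 0.0818, 0.1016]
tool_rot: [0.998, 0.07, -0.005, -0.002]
ft_force: [-0.8, -0.5, -1.0]
grip_width: 0.0
grasp_force: 0.0
clock: 4.3
eef_pos: [0.5738, 0.1226, 0.1062]
tool_rot: [0.995, 0.098, -0.002, -0.015]
ft_force: [-0.3, -0.1, 0.0]
grip_width: 0.0004
grasp_force: 0.0
```

Run:
```python
from h import *
cv2.imwrite("pics/s2.png",bot.camera("scene"))
o=bot.get_obs()
for k in("clock","joint_pos","joint_vel","tau","eef_pos","tool_rot","ft_force","ft_torque"):print(k,np.round(o[k],3))
```

```text
clock 4.35
joint_pos [0.194 0.477 0.055 1.15  0.029 3.141]
joint_vel [-0.013  0.002 -0.004 -0.002 -0.004  0.   ]
tau [ 2.6200e-01 -4.6911e+01  2.3896e+01 -3.0000e-03  1.3900e-01 -0.0000e+00]
eef_pos [0.574 0.122 0.106]
tool_rot [ 0.995  0.097 -0.002 -0.014]
ft_force [-0.375  0.387  0.272]
ft_torque [-0.024 -0.021 -0.015]
```

View pics/s2.png

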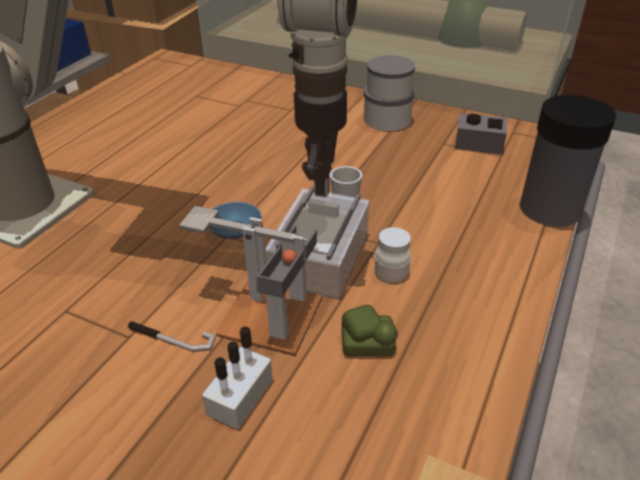

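Run:
```python
from h import *
o=bot.get_obs();M=R.from_quat(o["tool_rot"]).as_matrix();t=np.array(o["eef_pos"])
print(M.round(3)); tip=t+M@[0,0,.022]; print(tip)
for c in("scene","top"):
    i=bot.camera_info(c);v=np.array(i["intrinsics"])@(np.array(i["camera_from_world"])@[*tip,1])[:3];print(c,v[:2]/v[2])
    im=bot.camera(c)
    for q in bot.spot_point(c,"tab")[:1]: print(q["uv"],q["confidence"],atz(c,q["uv"],.1))
    if c=="scene": cv2.imwrite("pics/s3.png",cv2.resize(im[140:300,230:430],None,fx=3.5,fy=3.5,interpolation=cv2.INTER_CUBIC))
```

```text
[[ 0.981  0.194 -0.006]
 [ 0.194 -0.981  0.028]
 [-0.    -0.029 -1.   ]]
[0.57369889 0.12274274 0.08409107]
scene [321.2396011 212.7666688]
[325.3, 202.7] 0.7 [0.57717528 0.13073114 0.1       ]
top [267.91149477 256.11730076]
```

View pics/s3.png

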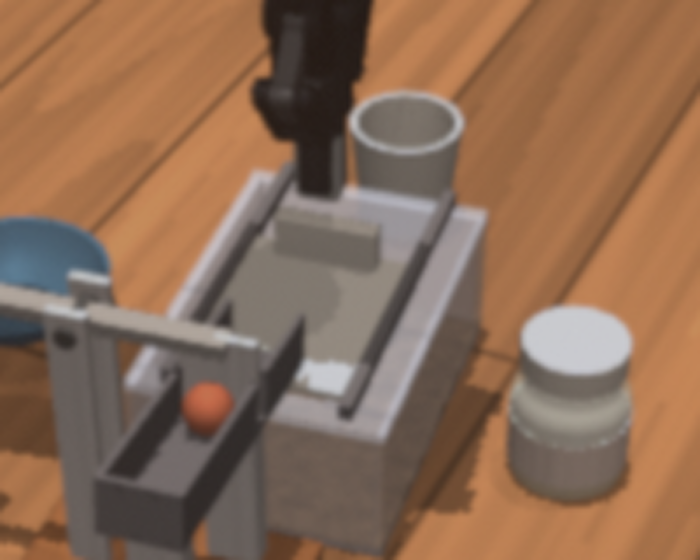

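Run:
```python
from h import *
i=bot.camera_info("wrist");K=np.array(i["intrinsics"]);H=np.linalg.inv(np.array(i["hand_eye"]))
for z in(-.02,0,.022):
    v=K@(H@[0,0,z,1])[:3];print(z,v[:2]/v[2])
i=bot.camera_info("scene")
for p in[(.574,.122,.1),(.574,.122,.12),(.574,.15,.084),(.574,.17,.084),(.567,.1846,.08)]:
    v=np.array(i["intrinsics"])@(np.array(i["camera_from_world"])@[*p,1])[:3];print(p,v[:2]/v[2])
cv2.imwrite("pics/w2.png",wrist([("tab",.1),("paddle",.139)]))
print(bot.get_obs()["eef_pos"])
```

```text
-0.02 [319.22608244 314.10230507]
0 [319.24051306 292.73773099]
0.022 [319.25316955 273.99976609]
(0.574, 0.122, 0.1) [321.15687044 205.06478014]
(0.574, 0.122, 0.12) [321.09341658 194.77201455]
(0.574, 0.15, 0.084) [328.62249055 204.00325358]
(0.574, 0.17, 0.084) [333.74722841 197.71324929]
(0.567, 0.1846, 0.08) [333.63042518 194.16620925]
tab [304. 286.] 0.9 [0.5726 0.1292 0.1   ]
[0.57383959 0.12125644 0.10596084]
```

View pics/w2.png

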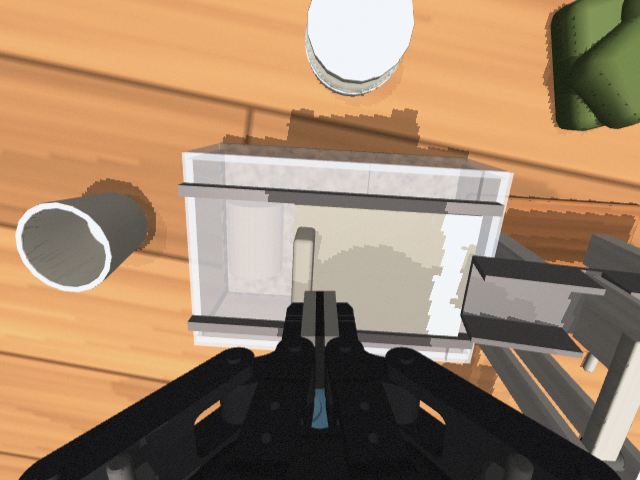

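The fingertips can be seen about 10 mm behind the TCP, not 22 mm ahead of it, so they passed above the tab without moving it. Joint 6 has also reached its limit. I'll rise, turn the tool 90° away from the limit, and find the true tip height by touch.

```bash
python3 -m inch '[0,-5,20,0,0,0.12,0, 0,-15,30,0,0,0.24,0, 5,-24,30,0,0,0.36,0, 5,-24,30,0,0,0.48,0, 5,-24,30,0,0,0.6,0, 5,-24,30,0,0,0.72,0, 5,-24,30,0,0,0.84,0, 5,-24,30,0,0,0.96,0]'
python3 -m inch '[0,0,0,0,0,0.12,0, 0,0,0,0,0,0.24,0, 0,0,0,0,0,0.36,0, 0,0,0,0,0,0.48,0, 0,0,0,0,0,0.55,0, 0,0,0,0,0,0.55,0]'
python3 - <<'E'
from h import *
o=bot.get_obs();M=R.from_quat(o["tool_rot"]).as_matrix();print(np.round(o["joint_pos"],3),o["eef_pos"]);print(M.round(3))
T=R.from_matrix(np.array([[np.cos(1.7),np.sin(1.7),0],[np.sin(1.7),-np.cos(1.7),0],[0,0,-1]]))
print((T*R.from_matrix(M).inv()).as_rotvec())
cv2.imwrite("pics/s4.png",cv2.resize(bot.camera("scene")[140:300,230:430],None,fx=3.5,fy=3.5,interpolation=cv2.INTER_CUBIC))
E
```

```text
clock: 5.37
eef_pos: [0.5789, 0.0972, 0.136]
tool_rot: [0.837, 0.548, -0.008, -0.012]
ft_force: [-0.8, 0.5, 0.9]
grip_width: 0.0001
grasp_force: 0.0
clock: 5.87
eef_pos: [0.5788, 0.0974, 0.136]
tool_rot: [0.658, 0.753, -0.011, -0.009]
ft_force: [-1.1, 0.1, -0.1]
grip_width: -0.0001
grasp_force: 0.0
[0.167 0.479 0.14  1.261 0.    1.603] [0.5788275  0.0974315  0.13596399]
[[-0.134  0.991 -0.029]
 [ 0.991  0.134 -0.004]
 [-0.001 -0.029 -1.   ]]
[ 0.00441297 -0.02856344 -0.00490719]
```

View pics/s4.png

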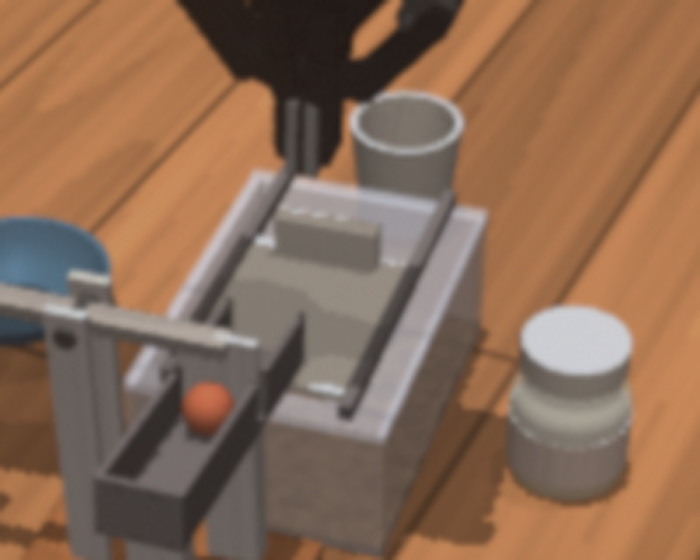

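The tip is at crop (305,165), about 12 mm above the TCP. I'll level the tool and lower it about 60 mm while watching the force.

```bash
python3 -m inch '[0,0,-20,0,-0.028,0,0, 0,0,-40,0,-0.028,0,0, 0,0,-50,0,-0.028,0,0, 0,0,-56,0,-0.028,0,0, 0,0,-60,0,-0.028,0,0, 0,0,-60,0,-0.028,0,0]'
python3 - <<'E'
from h import *
cv2.imwrite("pics/s5.png",cv2.resize(bot.camera("scene")[140:300,230:430],None,fx=3.5,fy=3.5,interpolation=cv2.INTER_CUBIC))
E
```

```text
clock: 6.42
eef_pos: [0.5787, 0.0974, 0.0755]
tool_rot: [0.659, 0.752, -0.002, 0.001]
ft_force: [0.0, -0.5, 0.1]
grip_width: -0.0001
grasp_force: 0.0
```

View pics/s5.png

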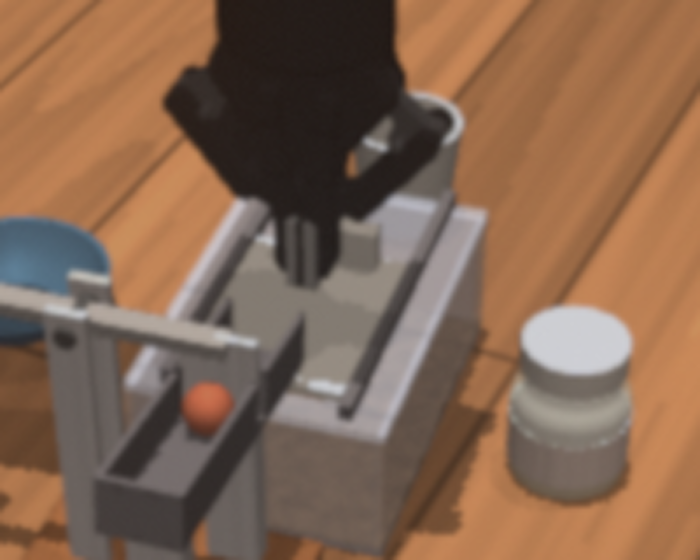

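The fingers are in front of the tab, just above the plate. Now I'll push.

```bash
python3 -m inch '[2,10,0,0,0,0,0, 0,20,0,0,0,0,0, -1,30,0,0,0,0,0, -2,40,0,0,0,0,0, -4,50,0,0,0,0,0, -5,60,0,0,0,0,0, -6,70,0,0,0,0,0, -6,70,0,0,0,0,0]'
python3 -m inch '[0,4,0,0,0,0,0, -1,7,0,0,0,0,0, -1,9,0,0,0,0,0]'
```

```text
clock: 7.13
eef_pos: [0.5723, 0.1701, 0.076]
tool_rot: [0.657, 0.753, -0.001, 0.001]
ft_force: [-0.2, 0.5, 0.2]
grip_width: 0.0002
grasp_force: 0.0
clock: 7.38
eef_pos: [0.5721, 0.1732, 0.0757]
tool_rot: [0.659, 0.752, -0.004, 0.004]
ft_force: [1.5, -12.3, 0.8]
grip_width: 0.0
grasp_force: 6.1
```

The stop is reached: 12 N against about 1 N of sliding friction. I'll back off, rise, and go to above the paddle with the tool turned back.

```bash
python3 -m inch '[2,-16,0,0,0,0,0, 2,-18,20,0,0,0,0, 2,-18,60,0,0,0,0, 2,-18,100,0,0,0,0, 2,-18,120,0,0,0,0, 2,-18,120,0,0,0,0]'
python3 -m inch '[-10,-15,0,0,0,-0.12,0, -25,-40,0,0,0,-0.24,0, -40,-65,0,0,0,-0.36,0, -55,-90,0,0,0,-0.48,0, -75,-115,0,0,0,-0.6,0, -90,-140,0,0,0,-0.72,0, -105,-160,0,0,0,-0.84,0, -120,-184,0,0,0,-0.96,0]'
python3 -m inch '[0,0,0,0,0,-0.12,0, 0,0,0,0,0,-0.24,0, 0,0,0,0,0,-0.36,0, 0,0,0,0,0,-0.48,0, 0,0,0,0,0,-0.57,0, 0,0,0,0,0,-0.57,0]'
python3 - <<'E'
from h import *
print(np.round(bot.get_obs()["joint_pos"],3))
cv2.imwrite("pics/w5.png",wrist([("tab",.1),("paddle",.139),("spout",.09)]))
for c in("scene","top"):
    bot.camera(c)
    for n,z in(("tab",.1),("spout",.09)):
        q=bot.spot_point(c,n)
        if q: print(c,n,q[0]["confidence"],atz(c,q[0]["uv"],z).round(4))
E
```

```text
clock: 7.88
eef_pos: [0.5772, 0.1593, 0.2026]
tool_rot: [0.659, 0.752, 0.003, 0.004]
ft_force: [0.8, 0.0, 0.6]
grip_width: 0.0
grasp_force: 0.0
clock: 8.55
eef_pos: [0.4524, -0.0261, 0.1953]
tool_rot: [0.933, 0.361, -0.003, -0.0]
ft_force: [0.5, -0.8, -0.7]
grip_width: 0.0002
grasp_force: 0.0
clock: 9.05
eef_pos: [0.4533, -0.0255, 0.1953]
tool_rot: [0.996, 0.086, -0.003, -0.001]
ft_force: [0.2, -0.4, -0.3]
grip_width: 0.0
grasp_force: 0.0
[-0.057  0.165 -0.145  1.267  0.     2.913]
tab [7. 6.] 0.63 [0.564  0.1871 0.1   ]
paddle [327. 262.] 0.79 [ 0.4469 -0.0319  0.139 ]
paddle [356.  13.] 0.64 [ 0.5868 -0.0219  0.139 ]
spout [249.  19.] 0.56 [0.5839 0.0429 0.09  ]
scene tab 0.8 [0.5699 0.1954 0.1   ]
scene spout 0.77 [0.5881 0.0358 0.09  ]
top tab 0.87 [0.564  0.1852 0.1   ]
top spout 0.56 [0.58   0.0454 0.09  ]
```

View pics/w5.png

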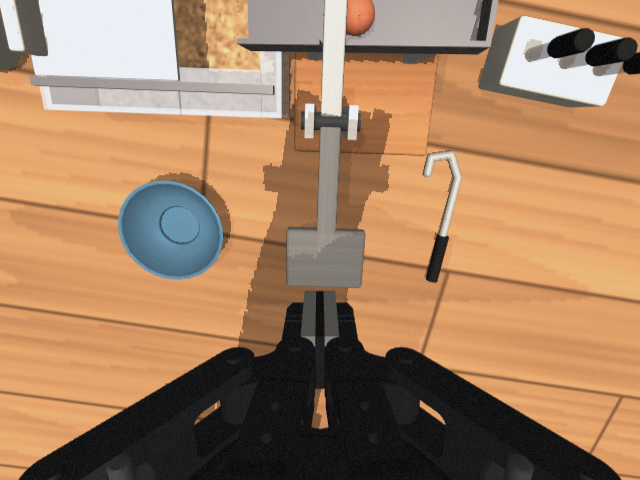

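The wrist view shows the paddle centred at (327,260) with the fingers just over it. The hatch opening is uncovered, and the tab moved about 60 mm to the stop. Now I'll press.

```bash
python3 -m inch '[-3,-5,-30,0,0,0,0, -3,-5,-50,0,0,0,0, -3,-5,-62,0,0,0,0, -3,-5,-70,0,0,0,0, -2,-5,-75,0,0,0,0, -2,-5,-75,0,0,0,0]'
python3 -m inch '[1,0,-8,0,0,0,0, 3,0,-14,0,0,0,0, 5,0,-20,0,0,0,0, 7,1,-26,0,0,0,0, 7,1,-26,0,0,0,0]'
```

```text
clock: 10.05
eef_pos: [0.4513, -0.0304, 0.1205]
tool_rot: [0.996, 0.087, -0.003, -0.0]
ft_force: [-1.0, 0.6, 1.5]
grip_width: 0.0001
grasp_force: 0.9
clock: 10.47
eef_pos: [0.4588, -0.0298, 0.094]
tool_rot: [0.996, 0.087, -0.003, 0.0]
ft_force: [-2.4, -1.9, 3.0]
grip_width: 0.0001
grasp_force: 1.8
```

```bash
python3 -m inch '[1,0,-4,0,0,0,0, 1,0,-6,0,0,0,0, 1,0,-7,0,0,0,0, 1,0,-7,0,0,0,0, 1,0,-7,0,0,0,0, 1,0,-7,0,0,0,0, 1,0,-7,0,0,0,0, 1,0,-7,0,0,0,0]'
python3 -m inch '[0,0,0,0,0,0,0, 0,0,0,0,0,0,0, 0,0,0,0,0,0,0, 0,0,0,0,0,0,0, 0,0,0,0,0,0,0, 0,0,0,0,0,0,0, 0,0,0,0,0,0,0, 0,0,0,0,0,0,0]'
python3 - <<'E'
from h import *
cv2.imwrite("pics/s6.png",cv2.resize(bot.camera("scene")[140:300,180:380],None,fx=3.5,fy=3.5,interpolation=cv2.INTER_CUBIC))
for n in("ball","gate","ball_center"):
    for q in bot.spot_point("scene",n)[:2]: print(n,q["uv"],q["confidence"])
E
```

```text
clock: 11.13
eef_pos: [0.461, -0.0296, 0.089]
tool_rot: [0.996, 0.087, -0.001, -0.0]
ft_force: [-2.2, -1.2, 6.7]
grip_width: 0.0001
grasp_force: 3.1
clock: 11.8
eef_pos: [0.461, -0.0295, 0.089]
tool_rot: [0.996, 0.087, -0.001, -0.0]
ft_force: [-1.6, -0.6, 5.7]
grip_width: 0.0003
grasp_force: 3.1
ball [324.8, 247.2] 0.49
gate [286.3, 223.0] 0.96
ball_center [392.3, 273.4] 0.72
ball_center [324.7, 244.4] 0.56
```

View pics/s6.png

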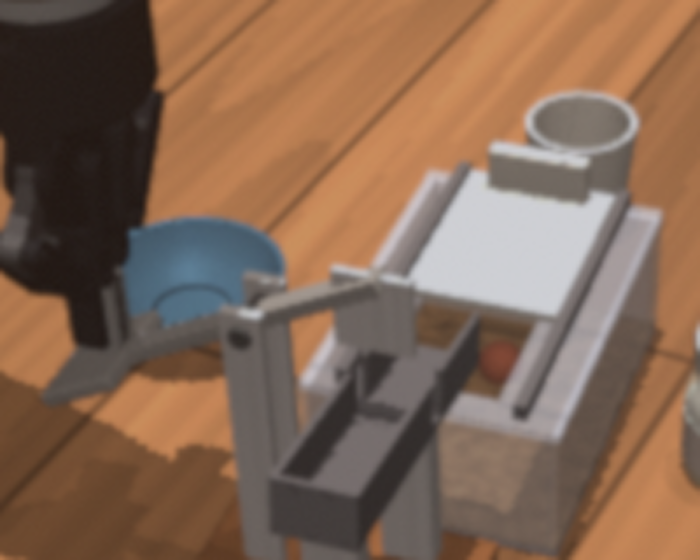

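The chute is empty and the ball is in the keeper, at crop (497,360). I'll let the lever up along its arc and then move to the far side of the tab.

```bash
python3 -m inch '[-2,0,8,0,0,0,0, -4,0,16,0,0,0,0, -6,-1,24,0,0,0,0, -9,-1,34,0,0,0,0, -10,-1,44,0,0,0,0, -10,-1,70,0,0,0,0, -10,-1,105,0,0,0,0, -10,-1,112,0,0,0,0]'
python3 -m inch '[10,30,0,0,0,0.12,0, 20,60,0,0,0,0.24,0, 30,90,0,0,0,0.36,0, 45,120,0,0,0,0.48,0, 60,150,0,0,0,0.6,0, 75,180,0,0,0,0.72,0, 90,210,0,0,0,0.84,0, 105,235,0,0,0,0.96,0]'
python3 -m inch '[2,4,0,0,0,0.12,0, 4,8,0,0,0,0.24,0, 5,11,0,0,0,0.36,0, 5,11,0,0,0,0.48,0, 5,11,0,0,0,0.57,0, 5,11,0,0,0,0.57,0]'
python3 - <<'E'
from h import *
print(np.round(bot.get_obs()["joint_pos"],3))
wrist([("tab",.1)])
E
```

```text
clock: 12.67
eef_pos: [0.4524, -0.0304, 0.2056]
tool_rot: [0.996, 0.087, 0.002, -0.0]
ft_force: [1.6, 0.2, 0.5]
grip_width: -0.0001
grasp_force: 0.0
clock: 13.33
eef_pos: [0.555, 0.207, 0.2004]
tool_rot: [0.842, 0.54, -0.002, 0.0]
ft_force: [-0.4, 0.4, 0.8]
grip_width: -0.0001
grasp_force: 0.0
clock: 13.83
eef_pos: [0.5596, 0.2159, 0.2002]
tool_rot: [0.658, 0.753, -0.002, 0.001]
ft_force: [-0.4, -0.0, -0.5]
grip_width: 0.0
grasp_force: 0.0
[ 0.37   0.45   0.264  1.387 -0.003  1.806]
tab [324. 266.] 0.73 [0.5666 0.1871 0.1   ]
```

```bash
python3 -m inch '[0,4,-40,0,0,0,0, 0,4,-75,0,0,0,0, 0,4,-105,0,0,0,0, 0,4,-118,0,0,0,0, 0,4,-124,0,0,0,0, 0,4,-124,0,0,0,0]'
python3 -m inch '[1,-10,0,0,0,0,0, 3,-20,0,0,0,0,0, 4,-30,0,0,0,0,0, 6,-40,0,0,0,0,0, 7,-50,0,0,0,0,0, 9,-60,0,0,0,0,0, 10,-70,0,0,0,0,0, 10,-72,0,0,0,0,0]'
```

```text
clock: 14.43
eef_pos: [0.5587, 0.2191, 0.0745]
tool_rot: [0.659, 0.752, -0.003, 0.0]
ft_force: [-0.6, 0.5, 0.7]
grip_width: 0.0001
grasp_force: 0.0
clock: 15.1
eef_pos: [0.5704, 0.1453, 0.0763]
tool_rot: [0.659, 0.752, -0.002, 0.002]
ft_force: [0.3, 1.6, 0.0]
grip_width: 0.0001
grasp_force: 0.5
```

```bash
python3 -m inch '[0,-3,0,0,0,0,0, 1,-6,0,0,0,0,0, 1,-8,0,0,0,0,0, 1,-8,0,0,0,0,0]'
```

```text
clock: 15.43
eef_pos: [0.5707, 0.1395, 0.0759]
tool_rot: [0.658, 0.753, -0.002, 0.001]
ft_force: [0.5, 1.5, 0.0]
grip_width: -0.0001
grasp_force: 0.3
```

```bash
python3 -m inch '[0,-2,0,0,0,0,0, 0,-4,0,0,0,0,0, 0,-4,0,0,0,0,0]';python3 -m inch '[0,-2,0,0,0,0,0, 1,-4,0,0,0,0,0, 1,-4,0,0,0,0,0]'
```

```text
clock: 15.68
eef_pos: [0.5708, 0.1394, 0.0761]
tool_rot: [0.657, 0.753, 0.001, -0.001]
ft_force: [-0.3, 11.2, -0.8]
grip_width: 0.0002
grasp_force: 4.9
clock: 15.93
eef_pos: [0.5708, 0.1393, 0.0762]
tool_rot: [0.656, 0.754, 0.003, -0.004]
ft_force: [-3.2, 19.1, 0.4]
grip_width: 0.0004
grasp_force: 9.6
```

The hatch is hard against its shut stop. I'll back off, rise clear and check.

```bash
python3 -m inch '[-2,20,0,0,0,0,0, -2,22,20,0,0,0,0, -2,22,60,0,0,0,0, -2,22,100,0,0,0,0, -2,22,130,0,0,0,0, -2,60,150,0,0,0,0, -2,100,150,0,0,0,0, -2,100,150,0,0,0,0]'
python3 - <<'E'
from h import *
im=bot.camera("scene");cv2.imwrite("pics/s7.png",im[100:440,100:480])
for c in("scene","top"):
    bot.camera(c)
    for n,z in(("tab",.1),("paddle",.139),("dish",0),("cup",0),("jar",0),("rock",0),("hook",0),("pipettes",0)):
        q=bot.spot_point(c,n)
        if q: print(c,n,round(q[0]["confidence"],2),atz(c,q[0]["uv"],z).round(3))
E
```

```text
clock: 16.6
eef_pos: [0.5703, 0.2379, 0.2278]
tool_rot: [0.656, 0.755, 0.001, 0.001]
ft_force: [0.8, -0.6, -1.4]
grip_width: -0.0001
grasp_force: 0.0
scene tab 0.55 [0.577 0.13  0.1  ]
scene paddle 0.96 [ 0.461 -0.04   0.139]
scene dish 0.65 [0.412 0.111 0.   ]
scene cup 0.81 [0.547 0.278 0.   ]
scene jar 0.75 [0.694 0.124 0.   ]
scene rock 0.68 [ 0.723 -0.031  0.   ]
scene hook 0.61 [ 0.47  -0.158  0.   ]
scene pipettes 0.97 [ 0.608 -0.195  0.   ]
top tab 0.55 [0.57  0.118 0.1  ]
top paddle 0.95 [ 0.449 -0.028  0.139]
top dish 0.88 [0.403 0.105 0.   ]
top cup 0.85 [0.539 0.279 0.   ]
top jar 0.57 [ 0.697  0.131 -0.   ]
top hook 0.82 [ 0.469 -0.154  0.   ]
top pipettes 0.76 [ 0.613 -0.191  0.   ]
```

View pics/s7.png

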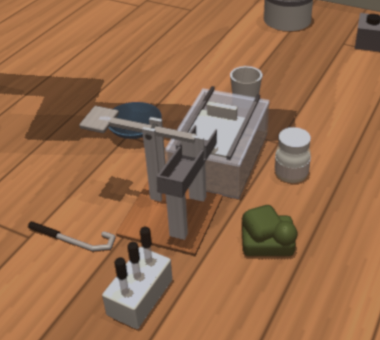

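The hatch is shut, with the tab at crop (222,110). The lever is level, the chute is empty and the other things are where they stood. I'll hand it in.

```bash
python3 -c "
from workcell import bot
print(bot.job_done())"
```

```text
the job is handed in; nothing more can be done
None
```

I opened the hatch to its stop, pressed the paddle until the ball rolled into the keeper, let the lever come back level and pushed the hatch fully shut; the bystanders stayed put, and I handed the job in at about 17 s (verdict not shown).

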